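# Stow the desiccant and latch the filament dry box

## Robot

A 6-joint arm with a two-finger parallel gripper is mounted at the origin on the work surface. World frame = base frame: x ahead of the robot, y to its left, z up, the work surface at z = 0. Lengths are in m, angles in rad, forces in N, time in s.
With the tool pointing down it reaches from about 0.375 to 0.975 m from the base axis. Payload 3.8 kg.
Tool frame: the origin (TCP) lies at the centre of the arm's flange, where the gripper is bolted on; the fingertips stand 173 mm ahead of it and the grasp point (between the pads) lies 155 mm ahead of it (bot.tip_reach is the distance from the TCP to the fingertips, in m); z points along the fingers, y is the line along which they close (so a half turn about z gives the same grasp; the last joint's range is limited). The gripper opens to 85 mm and grips with 20 to 120 N. Pads are 22 mm wide; open, the fingers measure 114 mm over their backs; the gripper's body (76 mm by 85 mm) begins 54 mm behind the grasp point. The pads swing forward as they close: fully open they stand 13 mm farther back than shut.
Start: joints at [-1.157, 0.264, 1.604, -0, 1.274, -0.037], TCP at [0.294, -0.608, 0.405] pointing down, gripper open.
Joint ranges: [-2.63, 2.63], [-0.94, 2.18], [0.31, 2.57], [-1.31, 4.45], [0, 2.66], [-2.55, 2.55]. Speed limits (rad/s): [2.57, 2.57, 3.14, 3.14, 3.14, 3.14].

## Interface

Orientations are given as a rotation vector (axis times angle).
In Python, from workcell import bot gives the robot as it stands.
- The arm moves only by the tool drive_tool, never from a script. Its arguments are lists of equal length, an entry for each row: "claw": the finger opening in mm, from 0 to 85.4; "slide": the shift along the world's x, y, z each as a share of 0.5 m, from -1 to 1, a list of three; "yaw": the turn about the world's z as a share of 180 degrees, from -1 to 1. A call has 1 to 8 rows; each row is the pose to reach, as a shift and turn from the pose commanded when the call began, turning the shorter way round; what a row does not reach only later rows make up. A row lasts 1/12 s, in which the tool goes at most 41.7 mm and 7.16 degrees, less where a joint would pass 70% of its speed; a pose out of reach is approached as far as the arm can. A call with a number of a shift or a turn outside -1 to 1 is refused whole. A call with a gripper value outside its range is refused whole. The fingers move at their own pace and stop on an object; "newtons" is the grip in N (left out, the last holds). Time passes only in rows, so rows that repeat a pose let the fingers close. It gives the time, the measured TCP pose, the force, the opening and the grip force at its end, in the units of the state.
- bot.read_state(): the state, without advancing time (a new reading comes with each control period).
- bot.read_camera(name): name is "scene" or "top"; returns a dict with "color" (480x640x3 uint8, red, green, blue), "depth" (480x640 float32, m along the optical axis (not along the pixel's ray), 0 where there is no reading), "mtx" (3x3 intrinsics, pixels), "eye" and "rotation" of the camera in the world. Camera axes: x right, y up, looking along -z (the intrinsics and any distortion apply to the point x, -y, -z); pixel columns grow to the right and rows downward; lengths in m; the calibration is good to about 2 mm. A picture is of the moment at which its call begins.
- bot.finish_job(): hands the job in; it is judged then, once.
The state is a dict: "time": time; "q": joint angles; "joint_vel": joint speeds; "joint_torque": joint torques, N m; "tool_pos": TCP position; "tcp_rot": TCP orientation; "wrist_force": force on the tool from outside, world axes, zero at the start; "torque": the same for the moment, N m; "width": opening from 0.0 (shut) to 1.0 (fully open); "grip_force": force on a finger pad.
Only numpy, scipy, OpenCV 4.12 (cv2) and the standard library are available. Lean on these libraries where they do the work, as an engineer would, in place of code of your own. Each camera call takes 0.05 s, during which the arm holds its last target. There are 200 camera calls.

## Task

Take the black desiccant canister, the one with the carrying handle, and set it down upright, without dropping it, on the floor of the empty space beside the reel in the dry box. Then shut the lid fully, and after that swing the turnbutton round until it points straight across over the lid to secure it. Leave everything else on the bench where it is.

Things in the scene. Friction and masses are not known exactly. Their poses are not given: they have to be found in the camera images.
- drybox: Grey dry box fixed to the bench: 260 (x) x 180 (y) x 95 mm high, open on top, walls and floor 6 mm. Origin: centre of its underside; x along the lid's hinge, +y from the turnbutton to the hinge side, z up. A small fixed reel (116 mm across, 55 mm high) fills the -x half inside; the +x half is empty. A 44 x 40 mm block, 107 mm high, outside the -y wall's middle carries the turnbutton.
- bay (a point): Centre of the empty space's floor in the dry box, 64 mm along +x from the box's middle, 6 mm above the bench; axes as drybox. The space is about 110 mm (x) by 168 mm (y), 89 mm deep below the shut lid.
- lid (a joint): Angle of the grey lid (260 x 180 x 10 mm, hinged along the box's +y rim): 0 shut flat on the rim, grows as it opens, 1.57 upright, stops at 1.9 (leaning outwards). It turns stiffly and stays at whatever angle it is left (1 to 4 N at its edge moves it).
- lid_hinge (a point): Middle of the hinge line, on the box's +y rim, 95 mm above the bench; axes as drybox; the hinge line runs along x and is the lower (inner) face of the lid's edge.
- lid_edge (a point): Middle of the lid's free edge, on its outer face (the face that is uppermost when shut); 180 mm from the hinge, moves with the lid. Shut, the lid's top is 105 mm above the bench.
- turnbutton (a joint): Angle of the turnbutton, a black bar on an upright pivot: 0 (or 6.28, same place) points along the box's +y, over the lid; 1.57 along its -x; 3.14 away from the box (-y); 4.71 along its +x. Grows anticlockwise from above. Turns either way between stops at -0.6 and 6.88; about 1.5 N at its end moves it, and it stays where left.
- button_pivot (a point): The turnbutton's axis at half the bar's height, 119 mm above the bench, 22 mm outside the box's -y wall; axes as drybox. The bar is 22 mm wide and 20 mm high (109 to 129 mm above the bench, 4 mm above the shut lid); it reaches 72 mm one way from the axis and 20 mm the other.
- button_tip (a point): Middle of the long arm's end of the turnbutton, 72 mm from the axis, at half its height; moves with it.
- canister: Black plastic desiccant canister with an arch handle, about 0.25 kg, standing loose on the bench: body 48 (x) x 110 (y) x 36 mm high, with handle 76 mm high. Origin: centre of its underside, z up, long side along y.
- canister_grip (a point): Middle of the handle's bar, 71 mm above the canister's underside. The bar runs along the canister's y, is 12 mm wide (x) and 10 mm high, 98 mm long; 30 mm of free space below it; legs at 49 mm either side; axes as canister.
- vase: Bystander: black 3D-printed round vase, 112 mm wide, 130 mm high. Origin at the centre of its underside.
- bottle: Bystander: white bottle with black cap, 66 mm across, 170 mm high. Origin at the centre of its underside.
- block: Bystander: plain black printed block 48 x 110 x 40 mm without a handle (not the canister). Origin at the centre of its underside.
- scraper: Bystander: scraper with a flat blade, 210 mm long, lying on the bench, its length along its x. Origin at the centre of its underside.
- glue: Bystander: upright glue stick, 28 mm across, 95 mm high. Origin at the centre of its underside.
- mug: Bystander: white mug, 80 mm across, 90 mm high, handle at its +y. Origin at the centre of its underside.
- wrench: Bystander: steel wrench lying flat on the bench, its length along its x. Origin at the centre of its underside.
Not all that is in view belongs to the job. What is shaped like the canister but brown or orange is not meant.

How it is judged:
By the outcome, as a careful person would: the job done as asked, in the order asked, and still so for the second after the job is handed in, with the robot touching nothing.
It also fails if it takes over 61 s, if anything falls off the work surface, if the arm or the gripper's body presses on something with over 40 N, if the wrist force passes 120 N, or if a joint passes its speed limit or range.

## Working session

There is one attempt and no reset: what is moved stays moved. The work goes in short steps, Python scripts to look and compute and a tool call to move; the robot and the scene stay as the last step left them, time stands still between calls to the robot, and variables do not carry over. Pictures are saved under pics/ and viewed, at most 10 in all, crops included, and the job is handed in when it is done.

Besides the shell and the picture viewer there is one more tool, called as name([rows], argument=value, ...), one row to a line, values as JSON. drive_tool: Moves the arm, as the interface text tells. Shift numbers are shares of 0.5 m and turn numbers shares of 180 degrees, none past 1 either way. Its arguments: {"type":"object","properties":{"claw":{"type":"array","items":{"type":"number"}},"slide":{"type":"array","items":{"type":"array","items":{"type":"number"}}},"yaw":{"type":"array","items":{"type":"number"}},"newtons":{"type":"number"}},"required":["claw","slide","yaw"]}

```bash
mkdir -p pics; cat > h.py <<'E'
import numpy as np, cv2
from workcell import bot
def cam(n):
    return bot.read_camera(n)
def cloud(c):
    K=np.array(c["mtx"]);d=c["depth"];v,u=np.mgrid[:480,:640]
    p=np.stack([(u-K[0,2])/K[0,0]*d,-(v-K[1,2])/K[1,1]*d,-d],-1)
    w=p@np.array(c["rotation"]).T+np.array(c["eye"]); w[d==0]=np.nan
    return w
E
python3 - <<'E'
from h import *
for n in("scene","top"):
    c=cam(n); cv2.imwrite(f"pics/{n}0.png",c["color"][:,:,::-1]); np.savez(f"{n}0.npz",**c)
    print(n,c["eye"],c["mtx"],[k for k in c]); 
    w=cloud(c); print([ (u,v,np.round(w[v,u],3)) for u,v in((320,240),(100,400),(500,400))])
print(bot.read_state())
E
```

```text
scene [1.45193935 0.09564357 0.91020558] [[532.05611477   0.         315.17287284]
 [  0.         532.05611477 238.12148496]
 [  0.           0.           1.        ]] ['color', 'depth', 'mtx', 'eye', 'rotation']Traceback (most recent call last):
  File "<stdin>", line 5, in <module>
  File "h.py", line 8, in cloud
    w=p@np.array(c["rotation"]).T+np.array(c["eye"]); w[d==0]=np.nan
      ~~~~~~~~~~~~~~~~~~~~~~~~~~~^~~~~~~~~~~~~~~~~~~
ValueError: operands could not be broadcast together with shapes (480,640) (3,)
```

View pics/scene0.png

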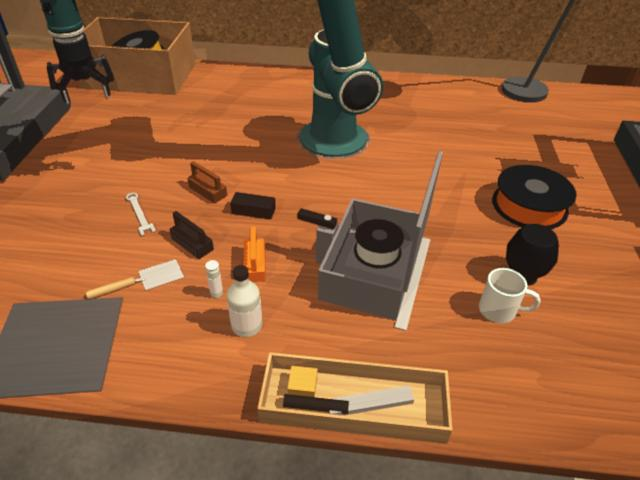

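The scene picture shows the dry box at about (375,260) with its lid open on the right and the turnbutton bar at (318,217). There are four candidates for the canister:
- Black with an arch handle at (190,235).
- Brown with a handle at (207,183).
- Orange with a handle at (255,253).
- Plain black block with no handle at (253,205).

The one at (190,235) fits, because it is black and has a handle. I'll confirm it in a crop. The script stopped because the rotation is not a 3x3 matrix, so I'll fix that.

```bash
sed -i 's/np.array(c\["rotation"\]).T/R(c).T/' h.py; cat >> h.py <<'E'
def R(c):
    r=np.array(c["rotation"],float); 
    return cv2.Rodrigues(r)[0] if r.size==3 else r
E
python3 - <<'E'
from h import *
for n in("scene","top"):
    c=cam(n); np.savez(f"{n}0.npz",**c); im=c["color"][:,:,::-1]
    cv2.imwrite(f"pics/{n}0.png",im)
    if n=="scene": cv2.imwrite("pics/crop0.png",cv2.resize(im[150:280,120:350],None,fx=3.4,fy=3.4,interpolation=cv2.INTER_CUBIC))
    print(n,c["eye"],c["rotation"],c["mtx"][0])
    w=cloud(c); print([ (u,v,np.round(w[v,u],3)) for u,v in((320,240),(100,400),(500,400),(190,225),(400,320))])
E
```

```text
scene [1.45193935 0.09564357 0.91020558] [0.62746671 0.67809169 1.58267723] [532.05611477   0.         315.17287284]
[(320, 240, array([0.561, 0.02 , 0.076])), (100, 400, array([ 0.97 , -0.354, -0.003])), (500, 400, array([ 0.879,  0.401, -0.003])), (190, 225, array([ 0.543, -0.292,  0.07 ])), (400, 320, array([ 0.711,  0.211, -0.   ]))]
top [0.34514595 0.02902099 1.65207574] [ 0.1062493  -0.11173738 -1.54678175] [590.23139984   0.         320.09194646]
[(320, 240, array([0.56 , 0.026, 0.107])), (100, 400, array([ 0.123,  0.615, -0.001])), (500, 400, array([ 0.146, -0.474,  0.002])), (190, 225, array([ 0.611,  0.395, -0.001])), (400, 320, array([ 0.356, -0.201,  0.002]))]
```

View pics/top0.png

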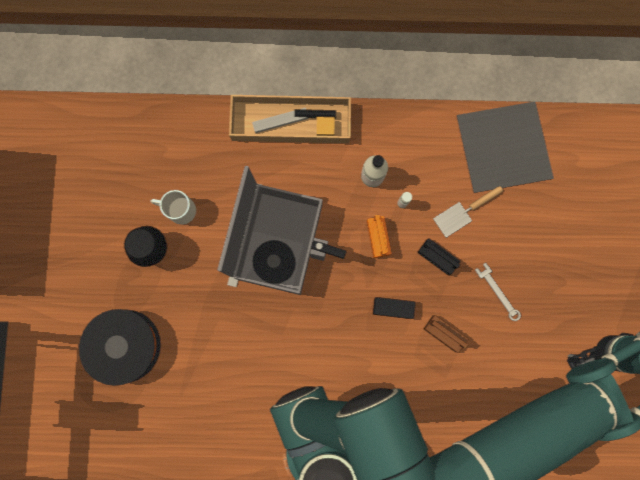

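View pics/crop0.png

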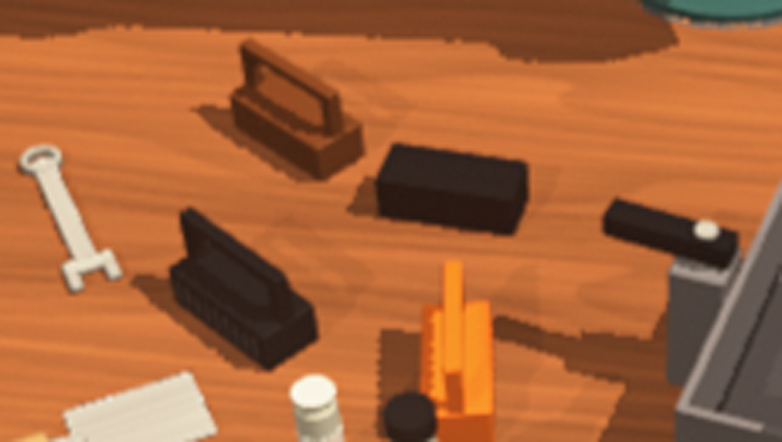

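The crop confirms it: the black body with an arch handle, at scene (190,235) and top (439,256), is the canister. The plain block is at top (394,307), and the brown and orange ones are decoys. In the top view the box is at (275,240), with the empty half towards the top of the picture. The lid is on the left, and the turnbutton points right, from (319,248) to (345,254).

```bash
python3 - <<'E'
from h import *
W={n:(cloud(c:=dict(np.load(f"{n}0.npz"))),c["color"].astype(int)) for n in("scene","top")}
def rect(P,t):
    (cx,cy),(a,b),an=cv2.minAreaRect(P[:,:2].astype(np.float32)*1000)
    if a<b:a,b,an=b,a,an+90
    print(t,len(P),"c",round(cx,1),round(cy,1),"size",round(a,1),round(b,1),"long-axis ang",round((an+90)%180-90,2),"zmed",np.round(np.median(P[:,2])*1000,1))
def sel(n,u0,u1,v0,v1,z0,z1):
    w=W[n][0][v0:v1,u0:u1].reshape(-1,3); return w[(w[:,2]>z0)&(w[:,2]<z1)]
rect(sel("top",410,470,230,285,.066,.085),"handle top")
rect(sel("scene",160,222,205,262,.066,.085),"handle scene")
rect(sel("top",410,470,230,285,.02,.085),"can top")
rect(sel("scene",160,222,205,262,.008,.085),"can scene")
rect(sel("top",308,352,235,265,.12,.14),"button top")
rect(sel("scene",290,340,200,232,.122,.14),"button scene")
for n,b in(("top",(215,330,165,300)),("scene",(315,440,150,330))):
    P=sel(n,*b,.088,.1); rect(P,"rim "+n)
    x=P[:,0];
# lid plane
for n,b in(("top",(215,270,165,285)),("scene",(405,445,150,330))):
    P=sel(n,*b,.12,.32); P=P[P[:,1]>.09]
    for _ in range(3):
        c=P.mean(0);nrm=np.linalg.svd(P-c,full_matrices=False)[2][2]; P=P[abs((P-c)@nrm)<.004]
    print("lid",n,len(P),c.round(3),nrm.round(3),P.min(0).round(3),P.max(0).round(3))
# rim in top: bright contour colours
for u in range(285,330,3): print(u,[tuple(W["top"][0][v,u].round(3)) for v in(195,)],W["top"][1][195,u])
E
```

```text
handle top 195 c 533.4 -304.6 size 107.4 14.8 long-axis ang 55.44 zmed 76.0
handle scene 197 c 535.7 -298.9 size 111.3 13.3 long-axis ang 54.63 zmed 72.6
can top 737 c 533.7 -305.2 size 110.5 51.0 long-axis ang 54.31 zmed 37.4
can scene 1058 c 536.2 -300.0 size 117.5 50.0 long-axis ang 55.54 zmed 33.6
button top 296 c 534.9 3.4 size 91.4 22.9 long-axis ang 73.55 zmed 128.7
button scene 294 c 537.1 9.3 size 91.1 25.0 long-axis ang 74.55 zmed 126.9
rim top 770 c 562.3 118.9 size 261.1 221.1 long-axis ang -12.51 zmed 94.2
rim scene 939 c 563.0 129.0 size 268.1 229.8 long-axis ang -12.28 zmed 92.8
lid top 1411 [0.583 0.228 0.215] [-0.213 -0.977  0.028] [0.459 0.199 0.12 ] [0.713 0.261 0.285]
lid scene 742 [0.633 0.23  0.228] [0.227 0.974 0.015] [0.462 0.207 0.121] [0.719 0.27  0.277]
285 [(np.float64(0.69), np.float64(0.125), np.float64(0.061))] [49 47 42]
288 [(np.float64(0.689), np.float64(0.116), np.float64(0.066))] [47 46 43]
291 [(np.float64(0.687), np.float64(0.108), np.float64(0.075))] [45 40 38]
294 [(np.float64(0.685), np.float64(0.099), np.float64(0.085))] [53 50 47]
297 [(np.float64(0.682), np.float64(0.09), np.float64(0.101))] [73 72 64]
300 [(np.float64(0.684), np.float64(0.083), np.float64(0.091))] [90 85 78]
303 [(np.float64(0.682), np.float64(0.074), np.float64(0.1))] [141 125 113]
306 [(np.float64(0.683), np.float64(0.066), np.float64(0.098))] [155 117  92]
309 [(np.float64(0.704), np.float64(0.06), np.float64(0.003))] [167 105  65]
312 [(np.float64(0.705), np.float64(0.051), np.float64(-0.001))] [166 102  62]
315 [(np.float64(0.705), np.float64(0.043), np.float64(-0.001))] [164  99  58]
318 [(np.float64(0.705), np.float64(0.034), np.float64(0.001))] [168 103  59]
321 [(np.float64(0.706), np.float64(0.026), np.float64(-0.003))] [169 105  61]
324 [(np.float64(0.704), np.float64(0.017), np.float64(0.007))] [167 100  59]
327 [(np.float64(0.707), np.float64(0.009), np.float64(-0.006))] [167 105  61]
```

```bash
cat >> h.py <<'E'
def st():
    s=bot.read_state(); r=cv2.Rodrigues(np.array(s["tcp_rot"],float))[0]
    print("t",round(s["time"],2),"tcp",np.round(s["tool_pos"],4),"close-line deg",round(np.degrees(np.arctan2(r[1,1],r[0,1])),2),"toolz",r[:,2].round(3),"q",np.round(s["q"],3),"F",np.round(s["wrist_force"],1),"w",s["width"],"g",s["grip_force"])
E
python3 - <<'E'
from h import *
st()
c=dict(np.load("top0.npz"));w=cloud(c)
# box extents in yaw frame, checked against 260x180 and lid
for n,b in(("top",(215,335,165,300)),("scene",(315,440,150,330))):
    c=dict(np.load(f"{n}0.npz"));w=cloud(c)[b[2]:b[3],b[0]:b[1]].reshape(-1,3)
    a=np.radians(-12.4);ex=np.array([np.cos(a),np.sin(a)]);ey=np.array([-ex[1],ex[0]])
    P=w[(w[:,2]>.091)&(w[:,2]<.099)];X=P[:,:2]@ex;Y=P[:,:2]@ey
    q=Y<.335
    print(n,"x ext",np.percentile(X[q],[.5,99.5]).round(4),"y lo",np.percentile(Y,[.5,3,10]).round(4))
    cx=np.mean(np.percentile(X[q],[.5,99.5])); print("centre if x mid:",(cx*ex+.256*ey).round(4), "pivot top in frame",[(np.array([.5423,.0283])@ex).round(4),(np.array([.5423,.0283])@ey).round(4)])
E
```

```text
t 0.15 tcp [ 0.294  -0.6073  0.4036] close-line deg -64.17 toolz [-0.001  0.002 -1.   ] q [-1.157  0.265  1.605  0.     1.274 -0.037] F [-0.9  0.2  0.4] w 1.0010813058763692 g 0.0
top x ext [0.3933 0.6537] y lo [0.1469 0.1663 0.1677]
centre if x mid: [0.5663 0.1376] pivot top in frame [np.float64(0.5236), np.float64(0.1441)]
scene x ext [0.3926 0.6558] y lo [0.1338 0.1471 0.1724]
centre if x mid: [0.5669 0.1375] pivot top in frame [np.float64(0.5236), np.float64(0.1441)]
```

drive_tool([
  [0.06,0.076,-0.02],
  [0.12,0.152,-0.04],
  [0.18,0.228,-0.06],
  [0.24,0.304,-0.08],
  [0.3,0.38,-0.1],
  [0.36,0.456,-0.12],
  [0.42,0.532,-0.14],
  [0.48,0.61,-0.16],
], claw=[60,60,60,60,60,60,60,60], yaw=[0.02,0.04,0.06,0.08,0.1,0.12,0.14,0.162], newtons=40)

```text
time: 0.82
tool_pos: [0.4969, -0.3493, 0.3367]
tcp_rot: [-2.784, -1.454, 0.0]
wrist_force: [1.2, 0.3, -0.1]
width: 0.704
grip_force: 0.0
```

drive_tool([
  [0,0,0],
  [0,0,0],
  [0,0,0],
], claw=[60,60,60], yaw=[0,0,0])

```text
time: 1.07
tool_pos: [0.4962, -0.3511, 0.3371]
tcp_rot: [-2.786, -1.451, 0.001]
wrist_force: [0.3, -0.5, 0.0]
width: 0.703
grip_force: 0.0
```

```bash
python3 -c "
from h import *
st()"
```

```text
t 1.07 tcp [ 0.4962 -0.3511  0.3371] close-line deg -34.98 toolz [-0.001 -0.    -1.   ] q [-6.570e-01  1.890e-01  1.824e+00 -1.000e-03  1.130e+00 -4.600e-02] F [ 0.3 -0.5  0. ] w 0.7033394224921842 g 0.0
```

drive_tool([
  [0.038,0.048,0],
  [0.076,0.096,0],
  [0.076,0.096,-0.05],
  [0.076,0.096,-0.1],
  [0.076,0.096,-0.14],
  [0.076,0.096,-0.18],
  [0.076,0.096,-0.216],
  [0.076,0.096,-0.216],
], claw=[60,60,60,60,60,60,60,60], yaw=[0,0,0,0,0,0,0,0])

```text
time: 1.73
tool_pos: [0.5315, -0.304, 0.2253]
tcp_rot: [-2.784, -1.444, 0.006]
wrist_force: [-1.0, 0.1, -0.3]
width: 0.701
grip_force: 0.0
```

drive_tool([
  [0,0,0],
  [0,0,0],
  [0,0,0],
  [0,0,0],
  [0,0,0],
  [0,0,0],
  [0,0,0],
  [0,0,0],
], claw=[0,0,0,0,0,0,0,0], yaw=[0,0,0,0,0,0,0,0], newtons=40)

```text
time: 2.4
tool_pos: [0.5346, -0.3037, 0.2311]
tcp_rot: [2.784, 1.45, 0.001]
wrist_force: [-2.7, -0.8, 6.2]
width: 0.128
grip_force: 42.5
```

```bash
python3 -c "
from h import *
st()
c=cam('scene');cv2.imwrite('pics/grasp.png',cv2.resize(c['color'][100:300,80:400,::-1],None,fx=2.4,fy=2.4))"
```

```text
t 2.4 tcp [ 0.5346 -0.3037  0.2311] close-line deg -34.99 toolz [ 0.002 -0.002 -1.   ] q [-5.570e-01  3.110e-01  1.888e+00 -1.000e-03  9.400e-01  5.400e-02] F [-2.7 -0.8  6.2] w 0.12825576609194683 g 42.52018332481384
```

View pics/grasp.png

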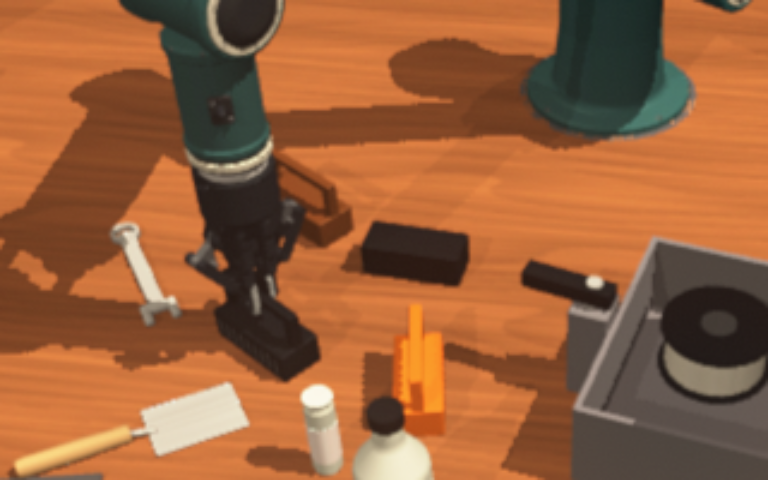

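The picture shows the fingers closed on the handle bar at about (265,290) in the crop. The opening is 10.9 mm and the grip is 42 N. Next is the lift.

drive_tool([
  [0,0,0.02],
  [0,0,0.05],
  [0,0,0.1],
  [0,0,0.15],
  [0,0,0.2],
  [0,0,0.25],
  [0,0,0.3],
  [0,0,0.34],
], claw=[0,0,0,0,0,0,0,0], yaw=[0,0,0,0,0,0,0,0], newtons=60)

```text
time: 3.12
tool_pos: [0.5342, -0.3029, 0.4017]
tcp_rot: [2.786, 1.45, 0.002]
wrist_force: [-0.4, 0.3, -2.2]
width: 0.126
grip_force: 60.4
```

drive_tool([
  [0.01,0.03,0],
  [0.02,0.08,0],
  [0.03,0.14,0],
  [0.045,0.2,0],
  [0.06,0.26,0],
  [0.07,0.32,0],
  [0.085,0.38,0],
  [0.1,0.42,0],
], claw=[0,0,0,0,0,0,0,0], yaw=[0.01,0.02,0.03,0.04,0.05,0.06,0.07,0.08])

```text
time: 3.78
tool_pos: [0.5839, -0.0903, 0.3994]
tcp_rot: [-2.579, -1.791, -0.001]
wrist_force: [-0.5, 0.6, -2.8]
width: 0.123
grip_force: 60.4
```

drive_tool([
  [0.01,0.03,0],
  [0.02,0.08,0],
  [0.03,0.14,0],
  [0.045,0.2,0],
  [0.06,0.26,0],
  [0.07,0.32,0],
  [0.08,0.38,0],
  [0.087,0.42,0],
], claw=[0,0,0,0,0,0,0,0], yaw=[0.01,0.02,0.03,0.04,0.045,0.045,0.045,0.045])

```text
time: 4.45
tool_pos: [0.6274, 0.1198, 0.3993]
tcp_rot: [-2.448, -1.967, -0.001]
wrist_force: [-0.2, -0.3, -1.6]
width: 0.12
grip_force: 60.4
```

drive_tool([
  [0,0,0],
  [0,0,0],
  [0,0,0],
], claw=[0,0,0], yaw=[0,0,0])

```text
time: 4.7
tool_pos: [0.6273, 0.1167, 0.3991]
tcp_rot: [-2.45, -1.967, 0.002]
wrist_force: [0.2, -0.2, -3.1]
width: 0.122
grip_force: 60.4
```

```bash
python3 -c "
from h import *
st()
c=cam('scene');a=c['color'][:330,230:500,::-1]
c=cam('top');b=c['color'][100:350,150:450,::-1]
b=cv2.resize(b,(396,330))
cv2.imwrite('pics/over.png',cv2.resize(np.hstack([a,b]),None,fx=1.2,fy=1.2))
w=cloud(c)[150:300,250:330].reshape(-1,3)"
```

```text
t 4.7 tcp [0.6273 0.1167 0.3991] close-line deg -12.47 toolz [-0.001 -0.001 -1.   ] q [ 0.145  0.199  1.694 -0.     1.25   0.363] F [ 0.2 -0.2 -3.1] w 0.12174042124462373 g 60.37960767745972
```

View pics/over.png

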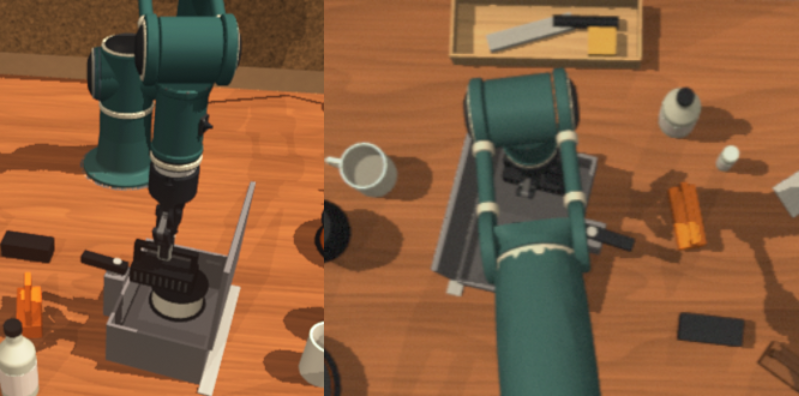

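The canister is hanging level over the empty half of the box, clear of the reel and lid. Now I'll lower it.

drive_tool([
  [0,0,-0.04],
  [0,0,-0.09],
  [0,0,-0.14],
  [0,0,-0.19],
  [0,0,-0.24],
  [0,0,-0.28],
  [0,0,-0.305],
  [0,0,-0.315],
], claw=[0,0,0,0,0,0,0,0], yaw=[0,0,0,0,0,0,0,0])

```text
time: 5.47
tool_pos: [0.6265, 0.1156, 0.2391]
tcp_rot: [-2.45, -1.963, 0.006]
wrist_force: [-0.5, -0.1, -2.0]
width: 0.121
grip_force: 60.3
```

drive_tool([
  [0,0,-0.003],
  [0,0,-0.006],
  [0,0,-0.009],
  [0,0,-0.009],
], claw=[0,0,0,0], yaw=[0,0,0,0])

```text
time: 5.8
tool_pos: [0.6284, 0.1168, 0.2388]
tcp_rot: [2.449, 1.965, 0.003]
wrist_force: [0.2, 0.3, -2.7]
width: 0.122
grip_force: 60.3
```

drive_tool([
  [0,0,-0.002],
  [0,0,-0.004],
  [0,0,-0.004],
  [0,0,-0.004],
], claw=[0,0,0,0], yaw=[0,0,0,0])

```text
time: 6.13
tool_pos: [0.6283, 0.117, 0.2372]
tcp_rot: [2.449, 1.966, 0.003]
wrist_force: [-1.4, -0.4, 5.5]
width: 0.122
grip_force: 61.3
```

drive_tool([
  [0,0,-0.002],
  [0,0,-0.004],
  [0,0,-0.004],
  [0,0,-0.004],
], claw=[0,0,0,0], yaw=[0,0,0,0])

```text
time: 6.47
tool_pos: [0.6285, 0.117, 0.2372]
tcp_rot: [2.449, 1.966, 0.004]
wrist_force: [-6.7, -1.7, 15.8]
width: 0.127
grip_force: 62.6
```

The canister is on the floor of the space. I'll ease off and release it.

drive_tool([
  [0,0,0.003],
  [0,0,0.003],
  [0,0,0.003],
  [0,0,0.003],
  [0,0,0.003],
  [0,0,0.003],
  [0,0,0.003],
  [0,0,0.003],
], claw=[0,0,12,20,30,40,40,40], yaw=[0,0,0,0,0,0,0,0])

```text
time: 7.13
tool_pos: [0.6276, 0.1168, 0.2345]
tcp_rot: [-2.45, -1.966, 0.0]
wrist_force: [-0.3, -0.2, -0.1]
width: 0.468
grip_force: 0.0
```

drive_tool([
  [0,0,0.03],
  [0,0,0.08],
  [0,0,0.14],
  [0,0,0.2],
  [0,0,0.26],
  [0,0,0.32],
  [0,0,0.38],
  [0,0,0.4],
], claw=[40,40,40,40,40,40,40,40], yaw=[0,0,0,0,0,0,0,0])

```text
time: 7.8
tool_pos: [0.6287, 0.117, 0.4408]
tcp_rot: [2.447, 1.963, 0.011]
wrist_force: [1.3, -0.8, 1.8]
width: 0.47
grip_force: 0.0
```

drive_tool([
  [0,0,0.06],
  [0,0,0.12],
  [0,0,0.12],
], claw=[0,0,0], yaw=[0,0,0])

```text
time: 8.05
tool_pos: [0.6286, 0.117, 0.5018]
tcp_rot: [2.446, 1.963, 0.014]
wrist_force: [1.4, 0.8, 1.9]
width: 0.049
grip_force: 0.0
```

```bash
python3 -c "
from h import *
st()
c=cam('scene');a=c['color'][140:340,290:470,::-1]
cv2.imwrite('pics/placed.png',cv2.resize(a,None,fx=3,fy=3))"
```

```text
t 8.05 tcp [0.6286 0.117  0.5018] close-line deg -12.51 toolz [ 0.01   0.001 -1.   ] q [ 0.145  0.151  1.563 -0.     1.418  0.363] F [1.4 0.8 1.9] w 0.049238422252170594 g 0.0
```

View pics/placed.png

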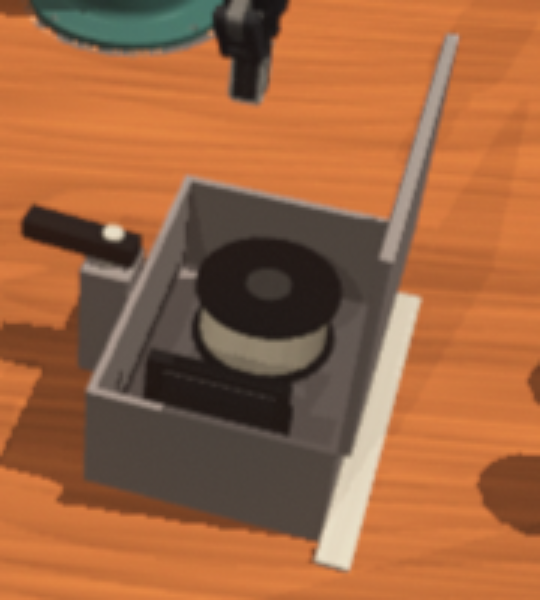

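The canister stands upright in the space beside the reel, at about (220,390) in the crop. The lid is still upright. Next I'll take the closed fingers over to behind the lid.

drive_tool([
  [-0.01,0.05,0],
  [-0.02,0.11,0],
  [-0.03,0.17,0],
  [-0.04,0.23,0],
  [-0.052,0.29,0],
  [-0.052,0.31,0],
  [-0.052,0.31,0],
  [-0.052,0.31,0],
], claw=[0,0,0,0,0,0,0,0], yaw=[0,0,0,0,0,0,0,0])

```text
time: 8.77
tool_pos: [0.6016, 0.2718, 0.4931]
tcp_rot: [2.449, 1.968, -0.004]
wrist_force: [0.3, 1.3, 0.5]
width: -0.002
grip_force: 0.0
```

drive_tool([
  [0,0,-0.03],
  [0,0,-0.08],
  [0,0,-0.13],
  [0,0,-0.165],
  [0,0,-0.178],
  [0,0,-0.178],
], claw=[0,0,0,0,0,0], yaw=[0,0,0,0,0,0])

```text
time: 9.27
tool_pos: [0.6014, 0.2699, 0.4027]
tcp_rot: [-2.451, -1.963, 0.008]
wrist_force: [-0.2, -0.4, -0.1]
width: 0.002
grip_force: 0.0
```

drive_tool([
  [-0.01,-0.047,0],
  [-0.018,-0.082,0],
  [-0.025,-0.116,-0.004],
  [-0.033,-0.15,-0.013],
  [-0.04,-0.181,-0.026],
  [-0.047,-0.211,-0.043],
  [-0.053,-0.239,-0.065],
  [-0.053,-0.239,-0.065],
], claw=[0,0,0,0,0,0,0,0], yaw=[0,0,0,0,0,0,0,0])

```text
time: 9.93
tool_pos: [0.5741, 0.149, 0.372]
tcp_rot: [2.453, 1.963, -0.005]
wrist_force: [0.3, 1.2, 0.7]
width: 0.002
grip_force: 0.0
```

drive_tool([
  [-0.006,-0.024,-0.026],
  [-0.01,-0.046,-0.053],
  [-0.014,-0.063,-0.084],
  [-0.016,-0.077,-0.116],
  [-0.018,-0.084,-0.14],
  [-0.019,-0.088,-0.161],
  [-0.02,-0.091,-0.175],
  [-0.02,-0.091,-0.178],
], claw=[0,0,0,0,0,0,0,0], yaw=[0,0,0,0,0,0,0,0])

```text
time: 10.6
tool_pos: [0.5647, 0.1067, 0.283]
tcp_rot: [-2.45, -1.965, 0.003]
wrist_force: [0.8, -1.2, 1.3]
width: -0.004
grip_force: 0.5
```

Next I'll press the lid down until contact force shows.

drive_tool([
  [0,0,-0.005],
  [0,0,-0.009],
  [0,0,-0.012],
  [0,0,-0.012],
  [0,0,-0.012],
], claw=[0,0,0,0,0], yaw=[0,0,0,0,0])

```text
time: 11.02
tool_pos: [0.5653, 0.1071, 0.2786]
tcp_rot: [2.45, 1.966, 0.001]
wrist_force: [-0.4, -0.2, 1.0]
width: 0.002
grip_force: 0.0
```

drive_tool([
  [0,0,-0.004],
  [0,0,-0.006],
  [0,0,-0.006],
  [0,0,-0.006],
], claw=[0,0,0,0], yaw=[0,0,0,0])

```text
time: 11.35
tool_pos: [0.5655, 0.1071, 0.2783]
tcp_rot: [2.45, 1.966, 0.002]
wrist_force: [-6.1, -0.9, 15.1]
width: 0.004
grip_force: 7.4
```

The lid is down: the fingertip stands at 0.105 m under 15 N, which is the height of the shut lid's top. I'll lift and move beside the turnbutton, then measure it again.

drive_tool([
  [0,0,0.06],
  [0,0,0.12],
  [0,0,0.17],
  [0,-0.05,0.17],
  [0.002,-0.11,0.17],
  [0.004,-0.17,0.17],
  [0.006,-0.23,0.17],
  [0.008,-0.252,0.17],
], claw=[0,0,0,0,0,0,0,0], yaw=[0,0,0,0,0,0,0,0])

```text
time: 12.02
tool_pos: [0.5691, -0.0219, 0.3607]
tcp_rot: [2.451, 1.963, -0.001]
wrist_force: [0.1, -0.1, -0.1]
width: 0.003
grip_force: 0.0
```

drive_tool([
  [0,0,0],
  [0,0,0],
], claw=[0,0], yaw=[0,0])

```text
time: 12.18
tool_pos: [0.5692, -0.0193, 0.3603]
tcp_rot: [-2.452, -1.964, -0.001]
wrist_force: [-1.0, 0.6, 1.0]
width: -0.001
grip_force: 0.0
```

```bash
python3 -c "
from h import *
st()
c=cam('scene');a=c['color'][140:340,250:470,::-1]
cv2.imwrite('pics/shut.png',cv2.resize(a,None,fx=2.7,fy=2.7))
w=cloud(c)[200:300,330:420].reshape(-1,3);w=w[(w[:,2]>.08)&(w[:,2]<.12)]
k=np.linalg.svd(w-w.mean(0),full_matrices=False)[2][2];print('lid',w.mean(0),k)"
```

```text
t 12.18 tcp [ 0.5692 -0.0193  0.3603] close-line deg -12.61 toolz [ 0.     0.001 -1.   ] q [-7.800e-02  9.800e-02  1.882e+00  1.000e-03  1.161e+00  1.420e-01] F [-1.   0.6  1. ] w -0.001268120286187555 g 0.0
lid [0.58801967 0.14333255 0.1021822 ] [0.01950116 0.00398049 0.99980191]
```

View pics/shut.png

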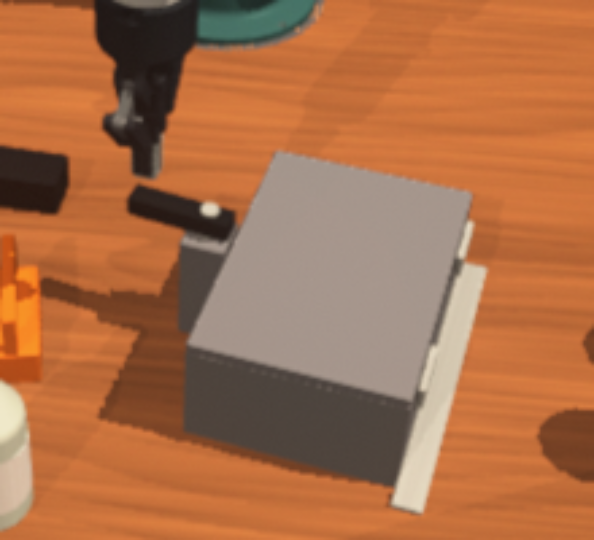

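The lid is flat and shut, and the turnbutton still points away from the box, from (130,200) to (225,220) in the crop. I'll lower beside it and sweep it round clockwise.

drive_tool([
  [0,0,-0.05],
  [0,0,-0.1],
  [0,0,-0.135],
  [0,0,-0.147],
  [0,0,-0.147],
], claw=[0,0,0,0,0], yaw=[0,0,0,0,0])

```text
time: 12.65
tool_pos: [0.5682, -0.0178, 0.2846]
tcp_rot: [-2.446, -1.966, 0.005]
wrist_force: [-0.3, 0.7, 0.8]
width: -0.004
grip_force: 0.0
```

drive_tool([
  [-0.027,-0.01,0],
  [-0.055,-0.013,0],
  [-0.084,-0.009,0],
  [-0.11,0.003,0],
  [-0.132,0.021,0],
  [-0.149,0.044,0],
  [-0.159,0.071,0],
  [-0.162,0.1,0],
], claw=[0,0,0,0,0,0,0,0], yaw=[0,0,0,0,0,0,0,0])

```text
time: 13.32
tool_pos: [0.4876, 0.0317, 0.2878]
tcp_rot: [2.449, 1.966, 0.001]
wrist_force: [1.4, -3.7, 0.4]
width: -0.002
grip_force: 1.2
```

drive_tool([
  [0.006,0.028,0],
  [0.016,0.054,0],
  [0.034,0.076,0],
  [0.057,0.093,0],
  [0.057,0.093,0],
], claw=[0,0,0,0,0], yaw=[0,0,0,0,0])

```text
time: 13.73
tool_pos: [0.518, 0.0795, 0.2873]
tcp_rot: [-2.448, -1.968, -0.002]
wrist_force: [-0.5, -0.2, 1.0]
width: 0.002
grip_force: 0.0
```

```bash
python3 -c "
from h import *
st()
c=cam('scene');a=c['color'][140:340,250:470,::-1]
cv2.imwrite('pics/btn.png',cv2.resize(a,None,fx=2.7,fy=2.7))"
```

```text
t 13.73 tcp [0.518  0.0795 0.2873] close-line deg -12.41 toolz [ 0.001  0.001 -1.   ] q [1.040e-01 8.500e-02 2.043e+00 1.000e-03 1.013e+00 3.200e-01] F [-0.5 -0.2  1. ] w 0.0015641823558421343 g 0.0022135307244752767
```

View pics/btn.png

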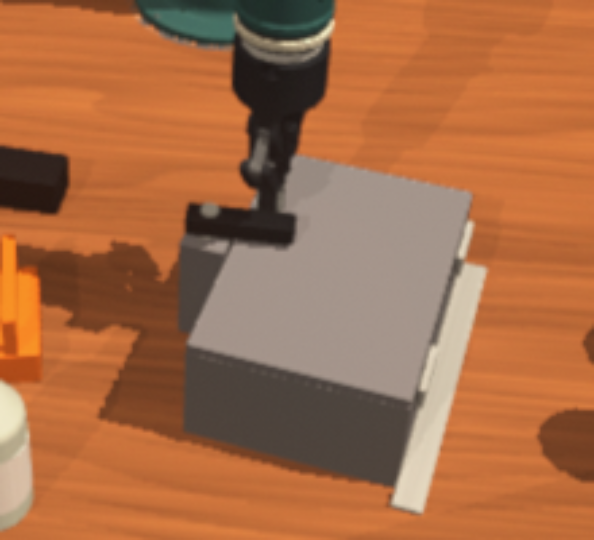

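The bar is now over the lid, with its pivot at (210,212) and tip at (290,230) in the crop, about 10 degrees short of straight across. I'll straddle it with open fingers aligned with the box and close them to centre it.

drive_tool([
  [-0.005,0.005,0.04],
  [-0.005,0.005,0.09],
  [0,0,0.13],
  [0.03,0,0.13],
  [0.07,-0.005,0.13],
  [0.07,-0.005,0.13],
  [0.07,-0.005,0.13],
  [0.07,-0.005,0.13],
], claw=[0,0,20,70,70,70,70,70], yaw=[0,0,0,0,0,0,0,0])

```text
time: 14.45
tool_pos: [0.551, 0.0747, 0.3513]
tcp_rot: [-2.45, -1.965, 0.002]
wrist_force: [-0.7, -0.0, 0.9]
width: 0.819
grip_force: 0.0
```

drive_tool([
  [0,0,-0.04],
  [0,0,-0.09],
  [0,0,-0.12],
  [0,0,-0.134],
  [0,0,-0.134],
], claw=[70,70,70,70,70], yaw=[0,0,0,0,0])

```text
time: 14.87
tool_pos: [0.5498, 0.0748, 0.2823]
tcp_rot: [-2.448, -1.964, 0.007]
wrist_force: [-0.2, 0.1, 0.5]
width: 0.821
grip_force: 0.0
```

drive_tool([
  [0,0,0],
  [0,0,0],
  [0,0,0],
  [0,0,0],
  [0,0,0],
  [0,0,0],
  [0,0,0],
  [0,0,0],
], claw=[50,40,30,20,15,15,15,15], yaw=[0,0,0,0,0,0,0,0], newtons=25)

```text
time: 15.53
tool_pos: [0.5519, 0.0751, 0.2861]
tcp_rot: [2.451, 1.966, 0.002]
wrist_force: [-4.2, 2.9, 6.4]
width: 0.25
grip_force: 30.9
```

drive_tool([
  [0,0,0],
  [0,0,0],
  [0,0,0],
  [0,0,0],
  [0,0,0.04],
  [0,0,0.1],
  [0,0,0.16],
  [0,0,0.22],
], claw=[30,50,60,60,60,60,60,60], yaw=[0,0,0,0,0,0,0,0])

```text
time: 16.2
tool_pos: [0.5515, 0.0747, 0.3953]
tcp_rot: [-2.45, -1.966, 0.002]
wrist_force: [0.7, -0.5, 0.5]
width: 0.707
grip_force: 0.0
```

drive_tool([
  [0,-0.05,0.05],
  [0,-0.12,0.05],
  [0,-0.19,0.05],
  [-0.02,-0.26,0.05],
  [-0.04,-0.33,0.05],
  [-0.06,-0.4,0.05],
  [-0.08,-0.47,0.05],
  [-0.1,-0.54,0.05],
], claw=[60,60,60,60,60,60,60,60], yaw=[0,0,0,0,0,0,0,0])

```text
time: 16.87
tool_pos: [0.5009, -0.1968, 0.4197]
tcp_rot: [2.45, 1.966, -0.0]
wrist_force: [0.1, 0.1, 0.2]
width: 0.703
grip_force: 0.0
```

drive_tool([
  [0,-0.06,0],
  [0,-0.12,0],
  [0,-0.18,0],
  [0,-0.18,0],
], claw=[60,60,60,60], yaw=[0,0,0,0])

```text
time: 17.2
tool_pos: [0.5012, -0.2898, 0.4196]
tcp_rot: [2.452, 1.96, -0.003]
wrist_force: [0.3, -0.2, 0.7]
width: 0.7
grip_force: 0.0
```

```bash
python3 - <<'E'
from h import *
st()
ims=[]
for n,b,zb in(("top",(230,345,165,300),(.1195,.14)),("scene",(300,420,180,310),(.118,.14))):
    c=cam(n); w=cloud(c)[b[2]:b[3],b[0]:b[1]]; col=c["color"][b[2]:b[3],b[0]:b[1]].astype(int)
    dark=(col.max(2)<65)
    for t,m in(("bar",dark&(w[...,2]>zb[0])&(w[...,2]<zb[1])),("lid",~dark&(w[...,2]>.096)&(w[...,2]<.114))):
        m=cv2.morphologyEx(m.astype(np.uint8),cv2.MORPH_OPEN,np.ones((3,3))).astype(bool)
        (cx,cy),(A,B),an=cv2.minAreaRect((w[m][:,:2]*1000).astype(np.float32))
        if A<B:A,B,an=B,A,an+90
        P=w[m][:,:2];d=np.linalg.svd(P-P.mean(0),full_matrices=False)[2][0]
        print(n,t,m.sum(),round(cx),round(cy),round(A),round(B),"ang",round((an+90)%180-90,1),"pca",np.degrees(np.arctan2(d[1],d[0])).round(1)%180,"z",np.median(w[m][:,2]).round(4))
    ims.append(cv2.resize(c["color"][b[2]:b[3],b[0]:b[1],::-1],(390,440)))
cv2.imwrite("pics/end.png",np.hstack(ims))
E
```

```text
t 17.2 tcp [ 0.5012 -0.2898  0.4196] close-line deg -12.73 toolz [ 0.    -0.003 -1.   ] q [-0.566  0.074  1.797 -0.003  1.269 -0.343] F [ 0.3 -0.2  0.7] w 0.6997860736720589 g 0.0
top bar 205 547 53 89 21 ang 76.5 pca 77.0 z 0.1282
top lid 6394 562 118 261 221 ang -12.3 pca 167.6 z 0.1052
scene bar 281 551 60 89 23 ang 78.9 pca 81.1 z 0.1259
scene lid 6369 562 123 268 221 ang -12.3 pca 168.0 z 0.1033
```

View pics/end.png

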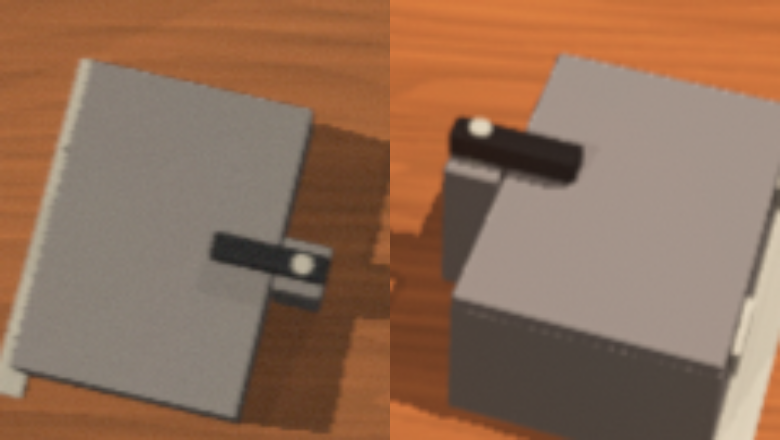

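The lid is shut, with its top at 0.105 m. The bar lies at about 77°, against the box's y axis at 77.6°, so it points straight across. The robot is clear of everything, so I'll hand the job in.

```bash
python3 -c "
from workcell import bot
print(bot.finish_job())"
```

```text
the job is handed in; nothing more can be done
None
```

The job is handed in: the canister stands upright on the floor beside the reel, the lid is fully shut, and the turnbutton points straight across over it; it took about 17 s, and nothing else on the bench was touched as far as the forces and pictures show.

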